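Unstack the chokes and capacitor onto their mounting plates

TASK

Take the stack of parts apart from the top down and set every part on its own mounting plate: first the capacitor upright inside the low clamp ring, then the smallest choke over the thinnest post, the middle choke over the middle post and the largest choke over the thickest post, each lying flat on its plate. Set the parts down rather than dropping them, tip none over, and leave the circuit breaker and the roll of tape where they are.

Things in the scene. Friction and masses are not known exactly. Their poses are not given: they have to be found in the camera images.
- capacitor_mid (a point): Black can capacitor with a pale metal top, a plain upright cylinder 30 mm in diameter and 56 mm high, about 70 g, at first standing on top of the stack. The point is its centre, half-way up (28 mm above its foot), z up.
- choke_s_mid (a point): The smallest of three toroid chokes (dark flat ring wound with copper wire), outer diameter 44 mm, bore 20 mm, 30 mm high, about 150 g. At first under the capacitor and on the middle choke. The point is its centre, half-way up (15 mm above its underside), z up along the bore. It is gripped across its outer diameter.
- choke_m_mid (a point): The middle one of three toroid chokes (dark flat ring wound with copper wire), outer diameter 55 mm, bore 32 mm, 30 mm high, about 220 g. At first under the smallest choke and on the largest. The point is its centre, half-way up (15 mm above its underside), z up along the bore. It is gripped across its outer diameter.
- choke_l_mid (a point): The largest of three toroid chokes (dark flat ring wound with copper wire), outer diameter 67 mm, bore 44 mm, 30 mm high, about 300 g. At first the bottom of the stack, on the bench. The point is its centre, half-way up (15 mm above its underside), z up along the bore. It is gripped across its outer diameter.
- seat_c_top (a point): The top face of an 84 x 84 x 5 mm aluminium plate fixed to the bench, at the plate's centre, z up; around it stands a low dark steel clamp ring, 48 mm inner and 53 mm outer diameter, 8 mm high above this point. The capacitor's place, its foot on the plate inside the ring.
- seat_s_top (a point): The top face of an 84 x 84 x 5 mm aluminium plate fixed to the bench, at the plate's centre, z up; from here a black centring post rises 24 mm: the thinnest of the three, 11 mm in diameter for the lower 14 mm, then a cone narrowing to 4 mm at its tip. The smallest choke's place (the others would lie loose on it).
- seat_m_top (a point): The top face of an 84 x 84 x 5 mm aluminium plate fixed to the bench, at the plate's centre, z up; from here a black centring post rises 24 mm: the middle one of the three, 23 mm in diameter for the lower 14 mm, then a cone narrowing to 12 mm at its tip. The middle choke's place (the smallest does not go over it).
- seat_l_top (a point): The top face of an 84 x 84 x 5 mm aluminium plate fixed to the bench, at the plate's centre, z up; from here a black centring post rises 24 mm: the thickest of the three, 34 mm in diameter for the lower 14 mm, then a cone narrowing to 22 mm at its tip. The largest choke's place (no other goes over it).
- breaker_mid (a point): Bystander: grey moulded circuit breaker, 75 x 100 mm and 73 mm high, lying loose beyond the work. The point is 30 mm above the bench. Not to be moved.
- tape_mid (a point): Bystander: roll of black tape lying flat, 90 mm in diameter, 20 mm high, at the left of the work. The point is its centre, 10 mm up. Not to be moved.
Mind the look-alikes: they are no part of the job. Leave any turquoise look-alike of the part that bears capacitor_mid alone.

How it is judged:
On the way, in this order (a step that is already met when the one before it is completed fails the run):
1. the can capacitor stands in the clamp ring (horizontal distance between capacitor_mid and seat_c_top below 0.011 m and z of capacitor_mid in the frame of seat_c_top between 0.025 and 0.031 m and angle between capacitor_mid's own z axis and vertical below 0.1 rad and linear speed of capacitor below 0.02 m/s and contact force between the fingers and capacitor below 0.1 N), for 0.2 s.
2. the smallest choke lies on the thinnest post (horizontal distance between choke_s_mid and seat_s_top below 0.008 m and z of choke_s_mid in the frame of seat_s_top between 0.012 and 0.018 m and angle between choke_s_mid's own z axis and vertical below 0.1 rad and linear speed of choke_s below 0.02 m/s and contact force between the fingers and choke_s below 0.1 N), for 0.2 s.
3. the middle choke lies on the middle post (horizontal distance between choke_m_mid and seat_m_top below 0.008 m and z of choke_m_mid in the frame of seat_m_top between 0.012 and 0.018 m and angle between choke_m_mid's own z axis and vertical below 0.1 rad and linear speed of choke_m below 0.02 m/s and contact force between the fingers and choke_m below 0.1 N), for 0.2 s.
4. the largest choke lies on the thickest post (horizontal distance between choke_l_mid and seat_l_top below 0.008 m and z of choke_l_mid in the frame of seat_l_top between 0.012 and 0.018 m and angle between choke_l_mid's own z axis and vertical below 0.1 rad and linear speed of choke_l below 0.02 m/s and contact force between the fingers and choke_l below 0.1 N), for 0.2 s.
At the end, for the whole second after the job is handed in: The capacitor stands upright on its plate inside the clamp ring (centre within 11 mm of the plate's); each choke lies flat on the plate of its own post with the post through its bore (within 8 mm of the plate's centre, height within 3 mm); all upright within 0.1 rad, at rest and released (all of step 1 and all of step 2 and all of step 3 and all of step 4); the robot touches nothing.
It fails at once if a part is tipped over (leans more than 0.8 rad) (angle between any of capacitor_mid, choke_s_mid, choke_m_mid, choke_l_mid's own z axis and vertical above 0.8 rad).
It fails at once if a part is dropped: it falls freely, out of the fingers, at more than 0.8 m/s (a drop of over 30 mm) ((linear speed of capacitor above 0.8 m/s and contact force between the fingers and capacitor below 0.05 N) or (linear speed of choke_s above 0.8 m/s and contact force between the fingers and choke_s below 0.05 N) or (linear speed of choke_m above 0.8 m/s and contact force between the fingers and choke_m below 0.05 N) or (linear speed of choke_l above 0.8 m/s and contact force between the fingers and choke_l below 0.05 N)).
It fails at once if the circuit breaker or the roll of tape is moved by more than 20 mm (distance of any of breaker_mid, tape_mid from where it was at the start of the episode above 0.02 m).
It also fails if it takes over 115 s, if anything falls off the work surface, if the arm or the gripper's body presses on something with over 40 N, if the wrist force passes 120 N, or if a joint passes its speed limit or range.

ROBOT

A 6-joint arm with a two-finger parallel gripper is mounted at the origin on the work surface. World frame = base frame: x ahead of the robot, y to its left, z up, the work surface at z = 0. Lengths are in m, angles in rad, forces in N, time in s.
With the tool pointing down it reaches from about 0.275 to 1 m from the base axis. Payload 8.4 kg.
Tool frame: the origin (TCP) lies midway between the tips of the shut fingers; the grasp point (between the pads) lies 19 mm behind it; z points along the fingers, y is the line along which they close (so a half turn about z gives the same grasp; the last joint's range is limited). The gripper opens to 85 mm and grips with 20 to 120 N. Pads are 22 mm wide; open, the fingers measure 114 mm over their backs; the gripper's body (76 mm by 85 mm) begins 54 mm behind the grasp point. The pads swing forward as they close: fully open they stand 13 mm farther back than shut.
Start: joints at [-1.337, 0.353, 1.633, -0, 1.155, -0.002], TCP at [0.146, -0.608, 0.231] pointing down, gripper open.
Joint ranges: [-2.63, 2.63], [-0.92, 2.1], [0.06, 2.66], [-1.3, 4.44], [0, 2.69], [-3.02, 3.02]. Speed limits (rad/s): [2.22, 2.22, 2.79, 3.14, 3.14, 3.14].

INTERFACE

Orientations are given as a unit quaternion [w, x, y, z].
In Python, from bench import r gives the robot as it stands. The module is installed in compiled form; this text tells all that it offers.
- The arm moves only by the tool servo_tool, never from a script. Its argument "steps" is a list of rows, each a list of 4 numbers: the shift along the tool's x, y, z in m, then the turn about the tool's z in rad. A call has 1 to 8 rows; each row shifts and turns the commanded pose from where the row before left it, along the tool's axes as they then stand; what a row does not reach is not made up. A row lasts 1/10 s, in which the tool goes at most 50 mm and 8.59 degrees, less where a joint would pass 70% of its speed; a pose out of reach is approached as far as the arm can. A call is refused whole if a number of a shift passes 0.05 or a number of a turn 0.15, either way. A call with a gripper value outside its range is refused whole. "jaw" is the closure, from 0 (fully open) to 1 (shut), set as the call begins (left out, the last holds). The fingers move at their own pace and stop on an object; "grip_force" is the grip in N (left out, the last holds). Time passes only in rows, so rows that do not move let the fingers close. It gives the time, the measured TCP pose, the force, the opening and the grip force at its end, in the units of the state.
- r.read_state(): the state, without advancing time (a new reading comes with each control period).
- r.grab_frame(name): name is "scene" or "top" or "wrist"; returns (picture, depth): 400x640x3 uint8, blue, green, red; 400x640 float32, m along the optical axis (not along the pixel's ray), 0 where there is no reading.
- r.camera_params(name): a dict with "fx", "fy", "cx", "cy" (pixels), "view" (4x4, takes a point from world to camera coordinates). Camera axes: x right, y up, looking along -z (the intrinsics and any distortion apply to the point x, -y, -z); pixel columns grow to the right and rows downward; lengths in m; the calibration is good to about 2 mm. The wrist camera is an equidistant fisheye: a pixel r from the principal point sees the ray r / f radians off the axis. A picture is of the moment at which its call begins: read the wrist's pose just before it. camera_params takes no time and is no camera call; for the wrist camera it gives the pose at the moment of the call.
- r.close_job(): hands the job in; it is judged then, once.
The state is a dict: "clock": time; "joint_positions": joint angles; "qvel": joint speeds; "effort": joint torques, N m; "position": TCP position; "ee_rot": TCP orientation; "ft_force": force on the tool from outside, world axes, zero at the start; "moment": the same for the moment, N m; "width": finger opening in m; "gripper_force": force on a finger pad.
Only numpy, scipy, OpenCV 4.12 (cv2) and the standard library are available. Lean on these libraries where they do the work, as an engineer would, in place of code of your own. Each camera call takes 0.05 s, during which the arm holds its last target. There are 200 camera calls.

## Working session

There is one attempt and no reset: what is moved stays moved. The work goes in short steps, Python scripts to look and compute and a tool call to move; the robot and the scene stay as the last step left them, time stands still between calls to the robot, and variables do not carry over. Pictures are saved under pics/ and viewed, at most 14 in all, crops included, and the job is handed in when it is done.

Besides the shell and the picture viewer there is one more tool, called after "Request:" by a JSON object that holds its "method" and its "body". servo_tool: Moves the arm, as the interface text tells. Its arguments: {"type":"object","properties":{"steps":{"type":"array","items":{"type":"array","items":{"type":"number"}}},"jaw":{"type":"number"},"grip_force":{"type":"number"}},"required":["steps"]}

```bash
mkdir -p pics
python3 - <<'E'
from bench import r
import cv2,numpy as np
s=r.read_state();print(s)
for n in("scene","top"):
    p,d=r.grab_frame(n);cv2.imwrite(f"pics/{n}0.png",p);np.savez(f"{n}0.npz",p=p,d=d);print(n,r.camera_params(n))
E
```

```text
{'clock': 0.0, 'joint_positions': array([-1.33743030e+00,  3.53654880e-01,  1.63413348e+00,  3.68963336e-06,
        1.15518991e+00, -2.39056929e-03]), 'qvel': array([ 1.19131716e-03, -1.37904784e-05,  4.69029776e-04, -1.48421451e-03,
        3.52839654e-04,  7.27999893e-04]), 'effort': array([ 8.23314567e-04, -6.05236173e+01, -3.42064941e+01, -1.12807620e-04,
        9.31434974e-03,  7.47473017e-07]), 'position': array([ 0.14588423, -0.60724959,  0.23055775]), 'ee_rot': array([-6.88387745e-04,  9.93060244e-01,  1.17604724e-01, -7.81571058e-05]), 'ft_force': array([ 0.81852918,  0.49125448, -0.32833275]), 'moment': array([-0.07475628, -0.03991695, -0.06070347]), 'gripper_force': 0.0, 'width': 0.08514360270564181}
scene {'fx': 378.3350425724389, 'fy': 378.3350425724389, 'cx': 316.8256238069993, 'cy': 198.17192630645772, 'view': array([[ 0.10231756,  0.99460426, -0.01713158, -0.14316493],
       [-0.7892807 ,  0.09165332,  0.60715373,  0.36145613],
       [ 0.60544785, -0.04860086,  0.79439968, -1.23201611],
       [ 0.        ,  0.        ,  0.        ,  1.        ]])}
top {'fx': 372.9625749245407, 'fy': 372.9625749245407, 'cx': 321.63009041586133, 'cy': 199.33787153016402, 'view': array([[-0.00391308, -0.99998933,  0.00245699,  0.08800645],
       [ 0.98959581, -0.00351901,  0.14383234, -0.58239356],
       [-0.14382216,  0.00299425,  0.98959902, -0.93770657],
       [ 0.        ,  0.        ,  0.        ,  1.        ]])}
```

View pics/scene0.png

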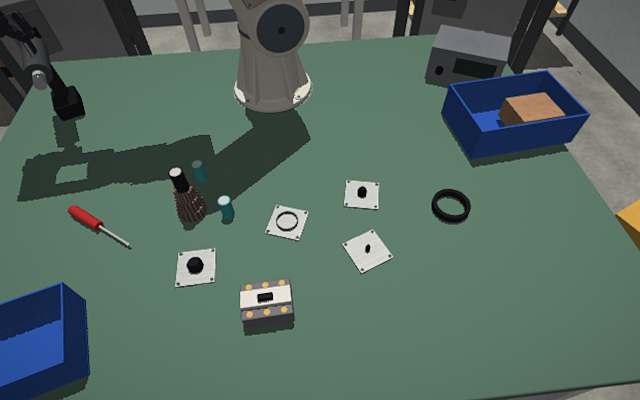

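View pics/top0.png

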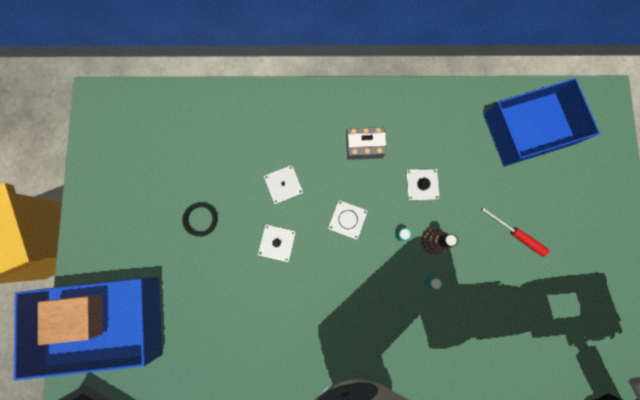

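The scene view shows the stack at about (185,195). In the top view the capacitor's pale top is at (451,240), the clamp-ring plate at (348,219), the thin post at (283,184), the middle post at (277,243) and the thick post at (423,184). Turquoise look-alikes are at (404,234) and (436,283).

```bash
cat > h.py <<'E'
import numpy as np,cv2
from bench import r
def rays(c,uv,fish=False):
    uv=np.atleast_2d(np.asarray(uv,float)); a=(uv-[c['cx'],c['cy']])/[c['fx'],c['fy']]
    if fish:
        th=np.linalg.norm(a,axis=1,keepdims=True)+1e-12
        d=np.hstack([a/th*np.sin(th),np.cos(th)])
    else: d=np.hstack([a,np.ones((len(a),1))])
    return d*[1,-1,-1]
def atz(c,uv,z,fish=False):
    V=c['view'];R=V[:3,:3];o=-R.T@V[:3,3];d=rays(c,uv,fish)@R
    return o+d*((z-o[2])/d[:,2])[:,None]
def cloud(c,d,fish=False):
    v,u=np.mgrid[:d.shape[0],:d.shape[1]];uv=np.c_[u.ravel(),v.ravel()]
    q=rays(c,uv,fish);q=q/(-q[:,2:3])*d.reshape(-1,1)
    V=c['view'];return ((q-V[:3,3])@V[:3,:3]).reshape(*d.shape,3)
def px(c,P,fish=False):
    q=(c['view']@np.append(P,1))[:3]*[1,-1,-1]
    if fish:
        n=np.hypot(*q[:2]);th=np.arctan2(n,q[2]);a=q[:2]/(n+1e-12)*th
    else: a=q[:2]/q[2]
    return a*[c['fx'],c['fy']]+[c['cx'],c['cy']]
E
python3 - <<'E'
from h import *
f=np.load('top0.npz');p,d=f['p'],f['d'];c=r.camera_params('top')
W=cloud(c,d)
print('bench z',np.median(W[150:180,200:250,2]))
m=(p.min(2)>150).astype(np.uint8)
for n,(u,v) in dict(c=(348,219),s=(283,184),m=(277,243),l=(423,184)).items():
    k=np.zeros_like(m);k[v-25:v+25,u-25:u+25]=m[v-25:v+25,u-25:u+25]
    q=cv2.minAreaRect(cv2.findNonZero(k));w=atz(c,cv2.boxPoints(q),.005)
    print(n,q,w.mean(0).round(4),np.linalg.norm(w[0]-w[1]),np.linalg.norm(w[2]-w[1]))
k=np.zeros_like(m);k[232:250,440:462]=m[232:250,440:462];uv=cv2.findNonZero(k)[:,0]
print('cap',len(uv),atz(c,uv.mean(0),.146))
# heights in stack area
M=(W[...,2]>.02)&(abs(W[...,0]-.5)<.4)&(abs(W[...,1]+.25)<.2)
for zc,z0,z1 in(('cap',.14,.155),('s',.085,.095),('m',.055,.065),('l',.025,.035)):
    q=W[M&(W[...,2]>z0)&(W[...,2]<z1)&(W[...,1]<-.18)&(W[...,1]>-.33)];print(zc,len(q),q.mean(0).round(4) if len(q) else '',q.min(0).round(3) if len(q) else'',q.max(0).round(3) if len(q) else'')
for u,v in((404,234),(436,283),(366,140),(200,219),(188,219)):print(u,v,W[v,u].round(3))
E
```

```text
bench z 0.000368577202748922
c ((347.496337890625, 219.36705017089844), (32.19998550415039, 31.656734466552734), 20.2248592376709) [0.5333 0.0159 0.005 ] 0.0863447612471056 0.08740244132952854
s ((283.087646484375, 183.92784118652344), (31.087583541870117, 31.661951065063477), 68.96248626708984) [0.6314 0.1913 0.005 ] 0.08707840250057376 0.0871258060041942
m ((276.4411926269531, 242.7353057861328), (32.25723648071289, 32.7423095703125), 14.03624439239502) [0.4712 0.2073 0.005 ] 0.08704337717548212 0.0873087338744699
l ((422.5369873046875, 184.0914306640625), (31.688169479370117, 31.875307083129883), 86.42366790771484) [ 0.6297 -0.1915  0.005 ] 0.08833617383184303 0.08835026972554659
cap 93 [[ 0.47200424 -0.21217488  0.146     ]]
cap 142 [ 0.4716 -0.2109  0.1466] [ 0.458 -0.227  0.14 ] [ 0.486 -0.196  0.151]
s 104 [ 0.4681 -0.2053  0.0905] [ 0.449 -0.229  0.086] [ 0.491 -0.191  0.094]
m 204 [ 0.4193 -0.1992  0.0588] [ 0.353 -0.229  0.055] [ 0.498 -0.185  0.064]
l 210 [ 0.5203 -0.1942  0.0302] [ 0.356 -0.23   0.025] [ 0.642 -0.181  0.035]
404 234 [ 0.491 -0.125  0.054]
436 283 [ 0.368 -0.2    0.056]
366 140 [ 0.738 -0.032  0.06 ]
200 219 [ 0.536  0.417 -0.003]
188 219 [0.536 0.448 0.003]
```

Request:
{"method": "servo_tool", "body": {"steps": [[0, 0, 0, 0.118], [0, 0, 0, 0.118], [0.027, -0.033, 0, 0], [0.027, -0.033, 0, 0], [0.027, -0.033, 0, 0], [0.027, -0.033, 0, 0], [0.027, -0.033, 0, 0], [0.027, -0.033, 0, 0]], "jaw": 0, "grip_force": 40}}

```text
clock: 0.9
position: [0.3087, -0.4082, 0.2311]
ee_rot: [-0.0, 1.0, -0.0, -0.0]
ft_force: [1.1, -0.5, 0.4]
width: 0.0855
gripper_force: 0.0
```

Request:
{"method": "servo_tool", "body": {"steps": [[0.027, -0.033, 0, 0], [0.027, -0.033, 0, 0], [0.027, -0.033, 0, 0], [0.027, -0.033, 0, 0], [0.01, -0.015, 0, 0], [0, 0, 0, 0]]}}

```text
clock: 1.5
position: [0.4271, -0.2608, 0.231]
ee_rot: [-0.0, 1.0, 0.001, -0.0]
ft_force: [-1.0, 0.3, 0.1]
width: 0.0855
gripper_force: 0.0
```

Run:
```python
from h import *
s=r.read_state();c=r.camera_params('wrist')
p,d=r.grab_frame('wrist');cv2.imwrite('pics/w1.png',p);np.savez('w1.npz',p=p,d=d)
print(s['position'],s['ee_rot'].round(4),c)
for P in((.472,-.212,.146),(.472,-.212,.09),(.472,-.212,.03)):print(px(c,P,True))
```

```text
[ 0.42706047 -0.26082252  0.23103888] [-3.0e-04  1.0e+00  1.4e-03 -1.0e-04] {'fx': 309.70691628693146, 'fy': 309.70691628693146, 'cx': 314.3744923669969, 'cy': 196.3735510556119, 'view': array([[ 2.07427835e-03, -9.99996590e-01, -1.58682166e-03,
        -2.60558429e-01],
       [ 9.49459201e-01,  2.46752388e-03, -3.13880767e-01,
        -3.64365255e-01],
       [ 3.13883612e-01, -8.55546349e-04,  9.49461082e-01,
        -5.13328312e-01],
       [ 0.00000000e+00,  0.00000000e+00,  0.00000000e+00,
         1.00000000e+00]])}
[250.46616167 146.34246327]
[262.65156519 136.75588293]
[271.49770292 129.89920637]
```

View pics/w1.png

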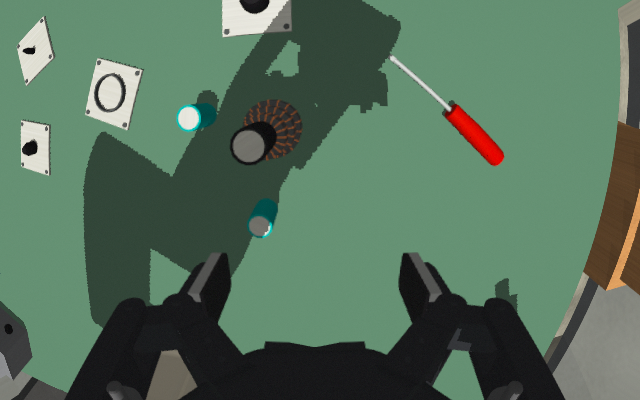

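The wrist view shows the capacitor's top at (249,145), where my estimate predicted it (250,146). The chokes are behind it at about (275,130), with look-alikes at (190,117) and (260,226).

Run:
```python
from h import *
f=np.load('w1.npz');p,d=f['p'],f['d'];c=r.camera_params('wrist');W=cloud(c,d,True)
print('bench',np.median(W[200:240,330:380,2]))
N=(np.hypot(W[...,0]-.472,W[...,1]+.212)<.06)
for n,a,b in(('cap',.138,.155),('s',.084,.096),('m',.055,.064),('l',.026,.034)):
    q=W[N&(W[...,2]>a)&(W[...,2]<b)][:,:3]
    (cc,rad)=cv2.minEnclosingCircle(q[:,:2].astype(np.float32)*1000);print(n,len(q),q.mean(0).round(4),np.round(cc,1),round(rad,1))
```

```text
bench -0.0010132241216944107
cap 1201 [ 0.4721 -0.2119  0.145 ] [ 471.8 -211.5] 15.2
s 650 [ 0.4749 -0.2215  0.0889] [ 471.3 -213.7] 22.2
m 507 [ 0.4812 -0.2231  0.0589] [ 471.5 -213.1] 27.7
l 523 [ 0.4833 -0.2249  0.0288] [ 472.2 -212.6] 33.7
```

Request:
{"method": "servo_tool", "body": {"steps": [[0.023, -0.025, 0, 0], [0.023, -0.025, 0, 0], [0, 0, 0.04, 0], [0, 0, 0.04, 0], [0, 0, 0.03, 0], [0, 0, 0.019, 0], [0, 0, 0, 0], [0, 0, 0, 0]]}}

```text
clock: 2.35
position: [0.4717, -0.2136, 0.1025]
ee_rot: [-0.0, 1.0, -0.001, -0.0]
ft_force: [0.5, 0.7, 0.4]
width: 0.0855
gripper_force: 0.0
```

Request:
{"method": "servo_tool", "body": {"steps": [[0, -0.001, 0, 0], [0, 0, 0, 0], [0, 0, 0, 0], [0, 0, 0, 0], [0, 0, 0, 0], [0, 0, 0, 0], [0, 0, 0, 0], [0, 0, 0, 0]], "jaw": 1, "grip_force": 30}}

```text
clock: 3.15
position: [0.4725, -0.2119, 0.103]
ee_rot: [0.0, 1.0, -0.0, 0.0]
ft_force: [-0.8, 0.0, 6.5]
width: 0.029
gripper_force: 29.5
```

Request:
{"method": "servo_tool", "body": {"steps": [[0, 0, -0.02, 0], [0, 0, -0.03, 0], [0.01, -0.038, 0, 0], [0.01, -0.038, 0, 0], [0.01, -0.038, 0, 0], [0.01, -0.038, 0, 0], [0.01, -0.038, 0, 0], [0.01, -0.036, 0, 0]]}}

```text
clock: 3.95
position: [0.5322, 0.016, 0.1523]
ee_rot: [-0.0, 1.0, 0.0, 0.0]
ft_force: [0.5, 0.1, 0.2]
width: 0.0294
gripper_force: 29.9
```

Request:
{"method": "servo_tool", "body": {"steps": [[0.001, 0, 0, 0], [0, 0, 0, 0]]}}

```text
clock: 4.15
position: [0.5331, 0.0149, 0.1521]
ee_rot: [0.0, 1.0, 0.001, -0.0]
ft_force: [-0.3, 0.6, -0.4]
width: 0.0293
gripper_force: 30.1
```

Run:
```python
from h import *
s=r.read_state();c=r.camera_params('wrist')
p,d=r.grab_frame('wrist');cv2.imwrite('pics/w2.png',p);np.savez('w2.npz',p=p,d=d)
print(s['position'],s['width'])
for P in((.5333,.0159,.005),(.6314,.1913,.005),(.4712,.2073,.005)):print(px(c,P,True))
W=cloud(c,d,True)
q=W[(np.hypot(W[...,0]-.533,W[...,1]-.016)<.035)&(W[...,2]>.009)&(W[...,2]<.018)]
print(len(q));cc,rad=cv2.minEnclosingCircle(q[:,:2].astype(np.float32)*1000);print(cc,rad)
```

```text
[0.53305463 0.01489985 0.15210585] 0.029279567222592773
[314.24515163 181.49773288]
[141.78459328  90.32759612]
[147.60898233 234.9304496 ]
465
(533.823974609375, 17.801511764526367) 26.575607299804688
```

View pics/w2.png

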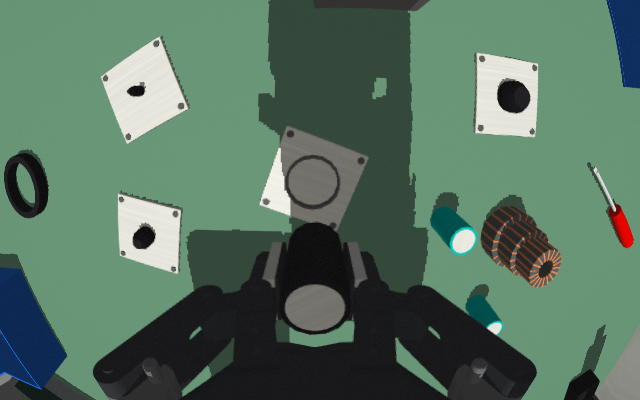

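The capacitor is held upright at (315,280), the clamp ring is just ahead at (313,181), and the posts are at (137,91), (144,238) and (514,96). All of this matches my estimates. I'm lowering it now.

Request:
{"method": "servo_tool", "body": {"steps": [[0, -0.001, 0.03, 0], [0, -0.001, 0.03, 0], [0, 0, 0.03, 0], [0, 0, 0.025, 0], [0, 0, 0.01, 0], [0, 0, 0.005, 0], [0, 0, 0.002, 0], [0, 0, 0, 0]]}}

```text
clock: 5.0
position: [0.5338, 0.0159, 0.0211]
ee_rot: [0.0, 1.0, -0.0, 0.001]
ft_force: [0.6, -0.5, -0.8]
width: 0.0293
gripper_force: 30.1
```

Run:
```python
from h import *
f=np.load('w2.npz');p,d=f['p'],f['d']
print(r.read_state()['ft_force'])
# view of camera at that time: shift from current pose
c=r.camera_params('wrist');s=r.read_state();dl=np.array([.53305,.0149,.15211])-s['position']
V=c['view'].copy();V[:3,3]-=V[:3,:3]@dl;c['view']=V
W=cloud(c,d,True)
for n,(x,y),t in(('s',(.631,.191),4),('m',(.471,.207),12),('l',(.63,-.1915),22)):
    near=np.hypot(W[...,0]-x,W[...,1]-y)
    k=((p.min(2)>110)&(near<.075)&(abs(W[...,2])<.02)).astype(np.uint8)
    w=cv2.minAreaRect(cv2.findNonZero(k)*1)
    q=W[k>0];R=cv2.minAreaRect(q[:,:2].astype(np.float32)*1000)
    top=W[(near<.03)&(W[...,2]>.025)&(W[...,2]<.034)]
    print(n,'plate',R,'tip',len(top),top.mean(0).round(4),W[(near<.03),2].max().round(3))
```

```text
[ 0.55912714 -0.46578458 -0.7972571 ]
s plate ((632.60693359375, 195.82769775390625), (87.44573974609375, 89.36317443847656), 21.806921005249023) tip 28 [0.6319 0.1923 0.0272] 0.03
m plate ((469.94329833984375, 212.3359832763672), (89.73442840576172, 89.533447265625), 76.78643798828125) tip 115 [0.4731 0.2082 0.0275] 0.03
l plate ((629.2001953125, -191.80406188964844), (86.79078674316406, 90.63496398925781), 1.6263662576675415) tip 369 [ 0.6291 -0.1875  0.0275] 0.03
```

Request:
{"method": "servo_tool", "body": {"steps": [[0, 0, 0.001, 0], [0, 0, 0.001, 0], [0, 0, 0.001, 0], [0, 0, 0, 0]]}}

```text
clock: 5.4
position: [0.5336, 0.0163, 0.0181]
ee_rot: [-0.0, 1.0, -0.0, 0.0]
ft_force: [-2.0, -0.7, 6.6]
width: 0.0292
gripper_force: 30.7
```

Request:
{"method": "servo_tool", "body": {"steps": [[0, 0, 0, 0], [0, 0, 0, 0], [0, 0, 0, 0], [0, 0, 0, 0], [0, 0, 0, 0]], "jaw": 0}}

```text
clock: 5.9
position: [0.5331, 0.0162, 0.0172]
ee_rot: [-0.0, 1.0, -0.0, -0.0]
ft_force: [0.4, 0.4, 0.1]
width: 0.0852
gripper_force: 0.0
```

Request:
{"method": "servo_tool", "body": {"steps": [[0, 0, -0.04, 0], [0, 0, -0.04, 0], [0, 0, -0.04, 0], [-0.01, 0.038, 0, 0], [-0.01, 0.038, 0, 0], [-0.01, 0.038, 0, 0], [-0.01, 0.038, 0, 0], [0, 0, 0, 0]]}}

```text
clock: 6.7
position: [0.492, -0.1392, 0.1374]
ee_rot: [0.0, 1.0, -0.002, -0.0]
ft_force: [0.6, -0.1, -1.2]
width: 0.0853
gripper_force: 0.0
```

Run:
```python
from h import *
s=r.read_state();c=r.camera_params('wrist')
p,d=r.grab_frame('wrist');cv2.imwrite('pics/w3.png',p)
W=cloud(c,d,True);print(s['position'])
for n,x,y,a,b in(('cap',.5335,.017,.05,.07),('s',.472,-.212,.084,.096),('m',.472,-.212,.055,.064),('l',.472,-.212,.026,.034),('ring',.5335,.017,.01,.016)):
    q=W[(np.hypot(W[...,0]-x,W[...,1]-y)<.05)&(W[...,2]>a)&(W[...,2]<b)]
    if len(q)>5:
        cc,rad=cv2.minEnclosingCircle(q[:,:2].astype(np.float32)*1000);print(n,len(q),q.mean(0).round(4),np.round(cc,1),round(rad,1))
```

```text
[ 0.49200129 -0.13918855  0.13736597]
cap 973 [0.5343 0.0142 0.0592] [533.8  17. ] 15.7
s 1715 [ 0.477  -0.21    0.0885] [ 471.5 -211. ] 22.8
m 1010 [ 0.4846 -0.2036  0.059 ] [ 472.8 -210.9] 27.5
l 988 [ 0.4881 -0.1996  0.029 ] [ 473.4 -210.6] 33.7
ring 399 [0.5352 0.0089 0.0121] [533.5  17.5] 26.8
```

View pics/w3.png

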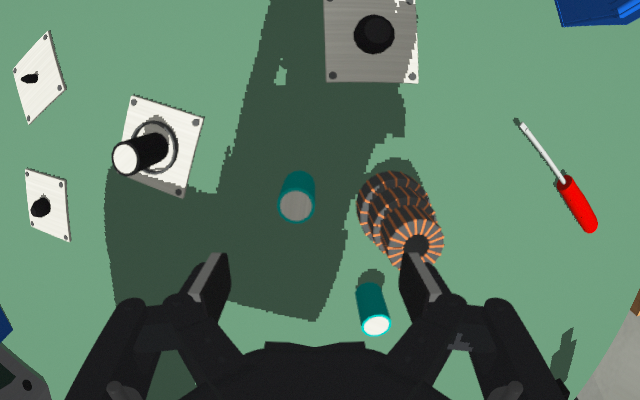

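The capacitor stands centred in its ring, with its top at (128,157). The choke stack is at about (415,245), undisturbed.

Request:
{"method": "servo_tool", "body": {"steps": [[-0.01, 0.036, 0, 0], [-0.01, 0.036, 0, 0], [0, 0, 0, 0], [0, 0, 0.035, 0], [0, 0, 0.03, 0], [0, 0, 0.012, 0], [0, 0, 0, 0]]}}

```text
clock: 7.45
position: [0.4723, -0.2064, 0.0589]
ee_rot: [-0.001, 1.0, 0.0, -0.002]
ft_force: [-0.0, -1.0, 0.2]
width: 0.0852
gripper_force: 0.0
```

Request:
{"method": "servo_tool", "body": {"steps": [[0, 0, 0, 0], [0, 0, 0, 0], [0, 0, 0, 0], [0, 0, 0, 0], [0, 0, 0, 0], [0, 0, 0, 0]], "jaw": 1, "grip_force": 40}}

```text
clock: 8.05
position: [0.4741, -0.2081, 0.0617]
ee_rot: [0.0, 1.0, -0.0, 0.001]
ft_force: [-1.1, 1.0, 6.7]
width: 0.0418
gripper_force: 40.0
```

Request:
{"method": "servo_tool", "body": {"steps": [[0, 0, -0.02, 0], [0, 0, -0.04, 0], [0.016, -0.04, 0, 0], [0.016, -0.04, 0, 0], [0.016, -0.04, 0, 0], [0.016, -0.04, 0, 0], [0.016, -0.04, 0, 0], [0, 0, 0, 0]]}}

```text
clock: 8.85
position: [0.5553, -0.0037, 0.1212]
ee_rot: [-0.001, 1.0, 0.002, 0.001]
ft_force: [-0.3, 0.0, -1.7]
width: 0.0422
gripper_force: 41.6
```

```bash
cat >> h.py <<'E'
def look(name,ups):
    s=r.read_state();c=r.camera_params('wrist');p,d=r.grab_frame('wrist');cv2.imwrite(f'pics/{name}.png',p)
    W=cloud(c,d,True);print('tcp',s['position'].round(4),'w',round(s['width'],4))
    for n,x,y,R,a,b in ups:
        q=W[(np.hypot(W[...,0]-x,W[...,1]-y)<R)&(W[...,2]>a)&(W[...,2]<b)]
        if len(q)>5:
            cc,rad=cv2.minEnclosingCircle(q[:,:2].astype(np.float32)*1000);print(n,len(q),q.mean(0).round(4),np.round(cc,1),round(rad,1))
    return W,p
E
python3 - <<'E'
from h import *
P=r.read_state()['position']
W,p=look('w4',[('m',.472,-.212,.05,.055,.064),('l',.472,-.212,.05,.026,.034),('held',P[0],P[1],.03,P[2]+.012,P[2]+.04),('tip_s',.632,.192,.03,.025,.034)])
q=W[np.hypot(W[...,0]-P[0],W[...,1]-P[1])<.02];print(np.percentile(q[:,2],[50,80,95])-P[2])
k=(np.hypot(W[...,0]-.632,W[...,1]-.192)<.025)&(p.max(2)<90)&(W[...,2]>.006);print('post',W[k].mean(0),W[k].min(0),W[k].max(0))
E
```

```text
tcp [ 0.5553 -0.0037  0.1212] w 0.0422
m 1095 [ 0.4745 -0.2084  0.0583] [ 472.5 -210.4] 28.4
l 715 [ 0.4848 -0.1962  0.0291] [ 473.5 -209.6] 33.7
held 8453 [ 0.5577 -0.0032  0.1473] [559.1  -3.9] 29.1
tip_s 33 [0.6319 0.1925 0.0269] [632.3 192.3] 3.8
[0.02724792 0.08211114 0.09135746]
post [0.6315335  0.19032747 0.01784363] [0.62641133 0.18769859 0.00602558] [0.63669789 0.19441042 0.02935844]
```

View pics/w4.png

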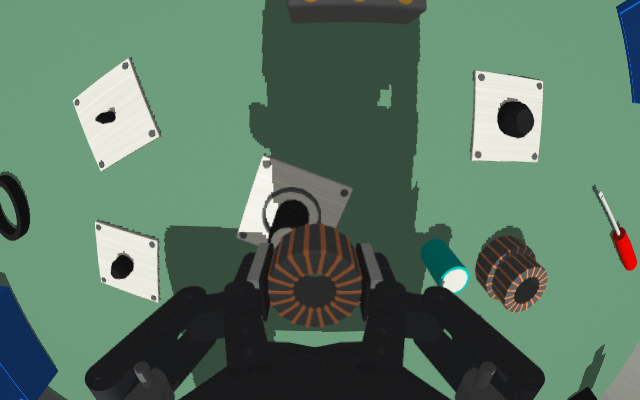

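Run:
```python
from h import *
s=r.read_state();c=r.camera_params('wrist');P=s['position']
print(P,atz(c,[[315,292],[315,328],[315,258],[267,290],[362,290]],P[2]+.0285,True))
p,d=r.grab_frame('wrist');W=cloud(c,d,True)
q=W[(np.hypot(W[...,0]-P[0],W[...,1]-P[1])<.035)&(abs(W[...,2]-P[2]-.028)<.006)&(abs(W[...,1]-P[1])<.015)]
print(len(q),q.min(0),q.max(0),np.percentile(q[:,0],[1,99]))
```

```text
[ 0.55402578 -0.00560323  0.12084414] [[ 0.55243247 -0.00513034  0.14934414]
 [ 0.53043065 -0.00520672  0.14934414]
 [ 0.57004116 -0.00507136  0.14934414]
 [ 0.55307254  0.0162981   0.14934414]
 [ 0.55320453 -0.02610509  0.14934414]]
4077 [ 0.52943071 -0.02060135  0.14284944] [0.57403872 0.00939506 0.15004923] [0.53128534 0.57329907]
```

Choke s is held level with its bore at (315,292), and the clamp ring and capacitor are visible underneath. The thin post is at (106,117).

Request:
{"method": "servo_tool", "body": {"steps": [[0.016, -0.0395, 0, 0], [0.016, -0.0395, 0, 0], [0.016, -0.0395, 0, 0], [0.016, -0.0395, 0, 0], [0.015, -0.0395, 0, 0], [0, 0, 0.04, 0], [0, 0, 0.035, 0], [0, 0, 0, 0]]}}

```text
clock: 9.75
position: [0.6284, 0.1873, 0.0407]
ee_rot: [0.001, 1.0, -0.001, -0.004]
ft_force: [-1.4, -0.5, -2.3]
width: 0.0421
gripper_force: 41.6
```

Run:
```python
from h import *
W,p=look('w5',[('tip_s',.632,.192,.03,.025,.034)])
P=r.read_state()['position']
q=W[(np.hypot(W[...,0]-P[0],W[...,1]-P[1])<.035)&(abs(W[...,2]-P[2]-.028)<.006)&(abs(W[...,1]-P[1])<.015)]
print(np.percentile(q[:,0],[1,99]))
```

```text
tcp [0.6284 0.1873 0.0407] w 0.0421
[0.60595891 0.64768273]
```

Request:
{"method": "servo_tool", "body": {"steps": [[0.002, -0.002, 0, 0], [0, 0, 0, 0], [0, 0, 0, 0]]}}

```text
clock: 10.1
position: [0.6355, 0.1917, 0.0473]
ee_rot: [-0.0, 1.0, -0.0, 0.001]
ft_force: [-0.1, -0.2, -1.4]
width: 0.042
gripper_force: 41.7
```

Request:
{"method": "servo_tool", "body": {"steps": [[-0.002, 0, 0.005, 0], [0, 0, 0.01, 0], [0, 0, 0.01, 0], [0, 0, 0.008, 0], [0, 0, 0.004, 0], [0, 0, 0, 0], [0, 0, 0, 0]]}}

```text
clock: 10.8
position: [0.6322, 0.1917, 0.008]
ee_rot: [0.0, 1.0, -0.0, -0.0]
ft_force: [0.5, -0.4, -2.0]
width: 0.0419
gripper_force: 41.8
```

Request:
{"method": "servo_tool", "body": {"steps": [[0, 0, 0.001, 0], [0, 0, 0.001, 0], [0, 0, 0, 0]]}}

```text
clock: 11.1
position: [0.6324, 0.1918, 0.0068]
ee_rot: [-0.0, 1.0, -0.0, 0.0]
ft_force: [-1.6, -0.3, 3.4]
width: 0.0423
gripper_force: 42.2
```

Contact at the expected height. I'll release, rise and go back.

Request:
{"method": "servo_tool", "body": {"steps": [[0, 0, 0, 0], [0, 0, 0, 0], [0, 0, 0, 0], [0, 0, 0, 0], [0, 0, 0, 0]], "jaw": 0}}

```text
clock: 11.6
position: [0.6322, 0.1917, 0.0063]
ee_rot: [-0.0, 1.0, -0.0, 0.0]
ft_force: [-0.2, -0.6, -0.1]
width: 0.0853
gripper_force: 0.0
```

Request:
{"method": "servo_tool", "body": {"steps": [[0, 0, -0.04, 0], [0, 0, -0.045, 0], [0, 0, -0.045, 0], [-0.016, 0.04, 0, 0], [-0.016, 0.04, 0, 0], [-0.016, 0.04, 0, 0], [-0.016, 0.04, 0, 0], [0, 0, 0, 0]]}}

```text
clock: 12.4
position: [0.5657, 0.0279, 0.1362]
ee_rot: [0.001, 1.0, -0.002, -0.001]
ft_force: [-0.3, 0.4, 0.4]
width: 0.0856
gripper_force: 0.0
```

Run:
```python
from h import *
look('w6',[('s',.632,.192,.035,.032,.04),('tip_m',.472,.2075,.03,.025,.034),('m',.472,-.212,.05,.055,.064)])
```

```text
tcp [0.5657 0.0279 0.1362] w 0.0856
s 1209 [0.63   0.1909 0.034 ] [629.8 192.2] 22.5
tip_m 106 [0.4723 0.208  0.0275] [471.6 208.6] 7.7
m 871 [ 0.4743 -0.2086  0.0583] [ 472.5 -210.8] 28.5
```

View pics/w6.png

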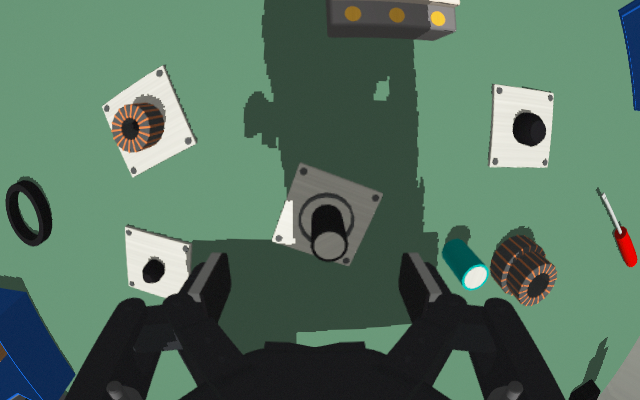

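Choke s lies on the thin post at (133,127), within about 2 mm of the plate centre. The two remaining chokes are at (535,285).

Request:
{"method": "servo_tool", "body": {"steps": [[-0.0155, 0.04, 0, 0], [-0.0155, 0.04, 0, 0], [-0.0155, 0.04, 0, 0], [-0.0155, 0.04, 0, 0], [-0.0155, 0.04, 0, 0], [-0.0155, 0.0385, 0, 0], [0, 0, 0, 0], [0, 0, 0, 0]]}}

```text
clock: 13.25
position: [0.4756, -0.207, 0.1364]
ee_rot: [-0.0, 1.0, -0.001, 0.0]
ft_force: [0.7, 0.7, -0.4]
width: 0.0855
gripper_force: 0.0
```

Request:
{"method": "servo_tool", "body": {"steps": [[-0.003, 0.0035, 0.02, 0], [0, 0, 0.04, 0], [0, 0, 0.03, 0], [0, 0, 0.017, 0], [0, 0, 0, 0], [0, 0, 0, 0], [0, 0, 0, 0]]}}

```text
clock: 13.95
position: [0.4733, -0.21, 0.0304]
ee_rot: [0.0, 1.0, 0.0, 0.001]
ft_force: [0.2, 0.5, 0.3]
width: 0.0853
gripper_force: 0.0
```

Request:
{"method": "servo_tool", "body": {"steps": [[0, 0, 0, 0], [0, 0, 0, 0], [0, 0, 0, 0], [0, 0, 0, 0], [0, 0, 0, 0], [0, 0, 0, 0]], "jaw": 1, "grip_force": 50}}

```text
clock: 14.55
position: [0.4727, -0.2106, 0.0305]
ee_rot: [0.0, 1.0, -0.0, 0.001]
ft_force: [-2.0, 2.0, 10.0]
width: 0.0531
gripper_force: 51.4
```

Request:
{"method": "servo_tool", "body": {"steps": [[0, 0, -0.03, 0], [0, 0, -0.045, 0], [0, -0.042, 0, 0], [0, -0.042, 0, 0], [0, -0.042, 0, 0], [0, -0.042, 0, 0], [0, -0.042, 0, 0], [0, -0.042, 0, 0]]}}

```text
clock: 15.35
position: [0.4718, 0.0433, 0.1046]
ee_rot: [-0.0, 1.0, -0.0, 0.0]
ft_force: [1.1, -0.5, -2.4]
width: 0.0529
gripper_force: 54.8
```

Request:
{"method": "servo_tool", "body": {"steps": [[0, -0.042, 0, 0], [0, -0.042, 0, 0], [0, -0.03, 0, 0], [0, 0, 0, 0], [0, 0, 0, 0]]}}

```text
clock: 15.85
position: [0.4718, 0.1561, 0.1043]
ee_rot: [0.0, 1.0, 0.001, -0.0]
ft_force: [0.3, -0.2, -1.6]
width: 0.0531
gripper_force: 54.8
```

Run:
```python
from h import *
W,p=look('w7',[('tip_m',.472,.208,.03,.025,.034),('l',.472,-.212,.05,.026,.034)])
P=r.read_state()['position'];print(r.read_state()['ft_force'])
q=W[(np.hypot(W[...,0]-P[0],W[...,1]-P[1])<.04)&(abs(W[...,2]-P[2]-.029)<.006)&(abs(W[...,1]-P[1])<.015)]
print(np.percentile(q[:,0],[1,99]),np.median(q[:,2])-P[2])
```

```text
tcp [0.4718 0.1561 0.1043] w 0.0531
tip_m 266 [0.472  0.2087 0.0274] [471.6 209. ] 7.8
l 692 [ 0.4736 -0.2075  0.0284] [ 473.4 -209.8] 34.2
[-0.88236174 -0.24968844 -1.89978579]
[0.44607099 0.49890554] 0.028258626793082844
```

View pics/w7.png

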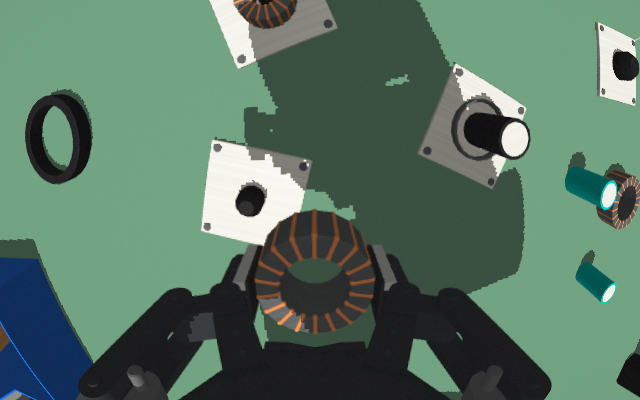

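Choke m is held level with its bore at (315,265), and the middle post is at (250,200). Choke l stands alone at (622,200), unmoved.

Request:
{"method": "servo_tool", "body": {"steps": [[0, -0.0265, 0, 0], [0, -0.026, 0, 0], [0, 0, 0.03, 0], [0, 0, 0.03, 0], [0, 0, 0, 0], [0, 0, 0, 0], [0, 0, 0, 0]]}}

```text
clock: 16.6
position: [0.4731, 0.2079, 0.0455]
ee_rot: [-0.0, 1.0, -0.001, 0.001]
ft_force: [0.3, 0.4, -3.2]
width: 0.0531
gripper_force: 54.7
```

Request:
{"method": "servo_tool", "body": {"steps": [[-0.0015, -0.0005, 0.005, 0], [0, 0, 0.01, 0], [0, 0, 0.01, 0], [0, 0, 0.008, 0], [0, 0, 0.004, 0], [0, 0, 0.001, 0], [0, 0, 0, 0], [0, 0, 0, 0]]}}

```text
clock: 17.4
position: [0.471, 0.2089, 0.0064]
ee_rot: [-0.0, 1.0, -0.0, 0.0]
ft_force: [-0.3, 0.7, -2.5]
width: 0.0526
gripper_force: 54.8
```

Request:
{"method": "servo_tool", "body": {"steps": [[0, 0, 0.001, 0], [0, 0, 0.001, 0], [0, 0, 0, 0]]}}

```text
clock: 17.7
position: [0.4711, 0.2089, 0.0055]
ee_rot: [-0.0, 1.0, -0.0, 0.0]
ft_force: [-4.2, -0.7, 14.4]
width: 0.0528
gripper_force: 56.5
```

Request:
{"method": "servo_tool", "body": {"steps": [[0, 0, 0, 0], [0, 0, 0, 0], [0, 0, 0, 0], [0, 0, 0, 0], [0, 0, 0, 0]], "jaw": 0}}

```text
clock: 18.2
position: [0.4707, 0.2087, 0.0042]
ee_rot: [0.0, 1.0, -0.0, -0.0]
ft_force: [0.7, -0.1, 0.1]
width: 0.0852
gripper_force: 0.0
```

Request:
{"method": "servo_tool", "body": {"steps": [[0, 0, -0.04, 0], [0, 0, -0.045, 0], [0, 0, -0.045, 0], [0, 0.042, 0, 0], [0, 0.042, 0, 0], [0, 0.042, 0, 0], [0, 0.042, 0, 0], [0, 0, 0, 0]]}}

```text
clock: 19.0
position: [0.4702, 0.037, 0.1343]
ee_rot: [0.0, 1.0, -0.002, -0.0]
ft_force: [-0.4, 1.3, -0.5]
width: 0.0854
gripper_force: 0.0
```

Run:
```python
from h import *
look('w8',[('m',.472,.208,.04,.032,.04),('s',.632,.192,.035,.032,.04),('l',.472,-.212,.05,.026,.034),('tip_l',.63,-.19,.03,.025,.034)])
```

```text
tcp [0.4702 0.037  0.1343] w 0.0854
m 1366 [0.472  0.2078 0.034 ] [471.9 209.8] 28.3
s 1187 [0.6289 0.191  0.0341] [629.6 191.9] 22.3
l 1219 [ 0.474  -0.2076  0.0286] [ 472.9 -210.8] 34.2
tip_l 334 [ 0.6287 -0.1872  0.0274] [ 628.6 -187.9] 12.8
```

Request:
{"method": "servo_tool", "body": {"steps": [[0.0005, 0.042, 0, 0], [0.0005, 0.042, 0, 0], [0.0005, 0.042, 0, 0], [0.0005, 0.042, 0, 0], [0.0005, 0.042, 0, 0], [0.0005, 0.036, 0, 0], [0, 0, 0, 0], [0, 0, 0, 0]]}}

```text
clock: 19.85
position: [0.4738, -0.2049, 0.134]
ee_rot: [-0.0, 1.0, -0.001, -0.0]
ft_force: [-0.1, 0.1, -1.0]
width: 0.0852
gripper_force: 0.0
```

Request:
{"method": "servo_tool", "body": {"steps": [[-0.001, 0.0055, 0.03, 0], [0, 0, 0.04, 0], [0, 0, 0.035, 0], [0, 0, 0.02, 0], [0, 0, 0.007, 0], [0, 0, 0, 0], [0, 0, 0, 0]]}}

```text
clock: 20.55
position: [0.4734, -0.2103, 0.0031]
ee_rot: [0.0, 1.0, 0.0, 0.0]
ft_force: [-0.1, -0.1, 0.4]
width: 0.0855
gripper_force: 0.0
```

Request:
{"method": "servo_tool", "body": {"steps": [[0, 0, 0, 0], [0, 0, 0, 0], [0, 0, 0, 0], [0, 0, 0, 0], [0, 0, 0, 0], [0, 0, 0, 0]], "jaw": 1, "grip_force": 60}}

```text
clock: 21.15
position: [0.4736, -0.211, 0.0043]
ee_rot: [0.0, 1.0, -0.0, 0.001]
ft_force: [-2.1, 2.9, 14.9]
width: 0.0657
gripper_force: 62.8
```

Request:
{"method": "servo_tool", "body": {"steps": [[0, 0, -0.03, 0], [0, 0, -0.045, 0], [0.035, -0.0045, 0, 0], [0.035, -0.0045, 0, 0], [0.035, -0.0045, 0, 0], [0, 0, 0, 0], [0, 0, 0, 0]]}}

```text
clock: 21.85
position: [0.5777, -0.197, 0.0775]
ee_rot: [0.0, 1.0, 0.0, 0.0]
ft_force: [-1.6, 0.4, -2.5]
width: 0.0658
gripper_force: 69.3
```

Run:
```python
from h import *
W,p=look('w9',[('tip_l',.629,-.19,.03,.0275,.034)])
P=r.read_state()['position']
q=W[(np.hypot(W[...,0]-P[0],W[...,1]-P[1])<.045)&(abs(W[...,2]-P[2]-.0255)<.006)&(abs(W[...,1]-P[1])<.015)]
print(np.percentile(q[:,0],[1,99]),np.median(q[:,2])-P[2])
```

```text
tcp [ 0.5777 -0.197   0.0775] w 0.0658
tip_l 735 [ 0.6297 -0.1895  0.0282] [ 629.9 -189.6] 11.6
[0.54561758 0.61049838] 0.02453685429611914
```

View pics/w9.png

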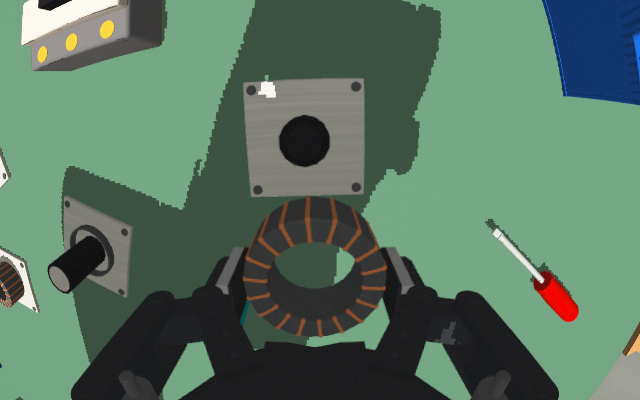

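Choke l is held level with its bore at (315,265), and the thick post is just ahead at (304,141).

Request:
{"method": "servo_tool", "body": {"steps": [[0.026, -0.004, 0, 0], [0.026, -0.003, 0, 0], [0, 0, 0.015, 0], [0, 0, 0.014, 0], [0, 0, 0, 0], [0, 0, 0, 0], [0, 0, 0, 0]]}}

```text
clock: 22.6
position: [0.6291, -0.1905, 0.0486]
ee_rot: [-0.0, 1.0, -0.0, -0.0]
ft_force: [-0.1, 0.6, -2.0]
width: 0.0658
gripper_force: 69.3
```

Request:
{"method": "servo_tool", "body": {"steps": [[0.0005, -0.0007, 0.006, 0], [0, 0, 0.01, 0], [0, 0, 0.01, 0], [0, 0, 0.008, 0], [0, 0, 0.003, 0], [0, 0, 0.001, 0], [0, 0, 0, 0], [0, 0, 0, 0]]}}

```text
clock: 23.4
position: [0.6304, -0.1897, 0.0105]
ee_rot: [0.0, 1.0, -0.0, 0.0]
ft_force: [-0.3, 0.2, -3.1]
width: 0.066
gripper_force: 69.3
```

Request:
{"method": "servo_tool", "body": {"steps": [[0, 0, 0.001, 0], [0, 0, 0.0005, 0], [0, 0, 0, 0]]}}

```text
clock: 23.7
position: [0.6305, -0.1897, 0.0095]
ee_rot: [0.0, 1.0, -0.0, 0.0]
ft_force: [-2.1, 1.6, 3.9]
width: 0.0658
gripper_force: 69.9
```

Contact. I'll release, back off and check.

Request:
{"method": "servo_tool", "body": {"steps": [[0, 0, 0, 0], [0, 0, 0, 0], [0, 0, 0, 0], [0, 0, 0, 0], [0, 0, 0, 0]], "jaw": 0}}

```text
clock: 24.2
position: [0.6301, -0.1896, 0.0087]
ee_rot: [0.0, 1.0, -0.0, 0.0]
ft_force: [0.5, 0.1, -0.5]
width: 0.0852
gripper_force: 0.0
```

Request:
{"method": "servo_tool", "body": {"steps": [[0, 0, -0.04, 0], [0, 0, -0.045, 0], [0, 0, -0.045, 0], [-0.03, -0.03, -0.01, 0], [-0.03, -0.03, -0.01, 0], [-0.03, -0.03, -0.01, 0], [0, 0, 0, 0], [0, 0, 0, 0]]}}

```text
clock: 25.0
position: [0.5402, -0.0992, 0.1695]
ee_rot: [0.0, 1.0, 0.001, 0.001]
ft_force: [0.5, -0.8, 0.1]
width: 0.0855
gripper_force: 0.0
```

Run:
```python
from h import *
look('w10',[('l',.63,-.19,.05,.032,.04),('m',.472,.208,.04,.032,.04),('s',.632,.192,.035,.032,.04),('cap',.5335,.017,.03,.05,.07)])
```

```text
tcp [ 0.5402 -0.0992  0.1695] w 0.0855
l 2118 [ 0.6295 -0.1873  0.0338] [ 629.2 -188.8] 33.9
m 581 [0.4724 0.2075 0.0341] [472.  209.4] 28.8
s 589 [0.6299 0.1906 0.0342] [630.2 191.8] 22.6
cap 837 [0.5349 0.015  0.0594] [533.7  17.1] 15.6
```

View pics/w10.png

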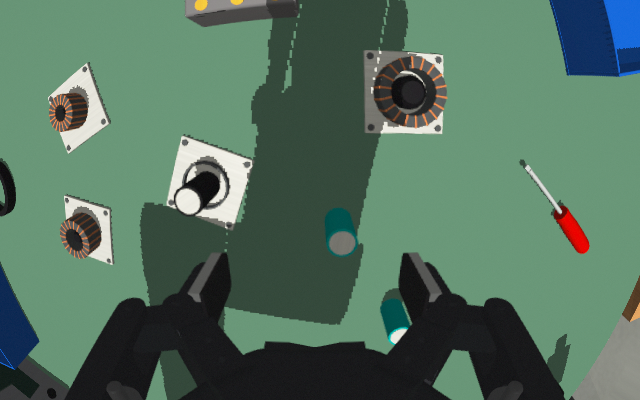

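All four parts are seated: the capacitor at (200,190), choke s at (68,110), choke m at (82,237) and choke l at (410,90). Their tops are at the right heights, so I'm handing the job in.

```bash
python3 -c "
from bench import r
print(r.close_job())"
```

```text
the job is handed in; nothing more can be done
None
```

The job is handed in: the capacitor and all three chokes are on their own plates, each within about 2 mm of centre in the last camera check, but `close_job()` returned no verdict.

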